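# Sort the baking things into their trays

## Task

Sort the four loose baking things on the right into the wooden trays on the left: the round cutter, the square cutter, the lidded jar and the white ramekin each go into the empty bay of the tray that already holds one of its own kind. Set each down the way it stands now, flat on the bay's floor, without dropping it, and leave the scoop and the timer where they are.

Things in the scene. Friction and masses are not known exactly. Their poses are not given: they have to be found in the camera images.
- round_cutter: the loose round pastry cutter: a plain steel ring, 59 mm across, 25 mm high, grasped across the outside. Origin: centre of its underside, z up.
- square_cutter: the loose square pastry cutter: a steel frame 51 x 51 mm, 25 mm high, sides along its x and y, grasped across any two parallel sides from outside. Origin: centre of its underside, z up.
- jar: the loose small glass jar with white contents and a flat grey screw lid (which stays on): 67 mm across, 67 mm high, grasped across its lid or body. Origin: centre of its underside, z up.
- ramekin: the loose empty white porcelain ramekin: 69 mm across at the rim, 42 mm high, standing open end up, grasped across the outside. Origin: centre of its underside, z up.
- round_tray: low tray of light wood, fixed, 96 mm (its x) by 187 mm (its y), made of two square bays side by side along y, each 86 x 86 mm inside, with 5 mm walls; bay floor 5 mm and rim 12 mm above the worktop. Origin: centre of its underside; bay centres at y = +45.5 and -45.5 mm. The +y bay holds, fixed, a round steel pastry cutter, 25 mm high; the -y bay is empty.
- square_tray: low tray of light wood, fixed, 96 mm (its x) by 187 mm (its y), made of two square bays side by side along y, each 86 x 86 mm inside, with 5 mm walls; bay floor 5 mm and rim 12 mm above the worktop. Origin: centre of its underside; bay centres at y = +45.5 and -45.5 mm. The -y bay holds, fixed, a square steel pastry cutter, 25 mm high; the +y bay is empty.
- jar_tray: low tray of light wood, fixed, 96 mm (its x) by 187 mm (its y), made of two square bays side by side along y, each 86 x 86 mm inside, with 5 mm walls; bay floor 5 mm and rim 12 mm above the worktop. Origin: centre of its underside; bay centres at y = +45.5 and -45.5 mm. The +y bay holds, fixed, a small lidded glass jar with yellow contents, 67 mm high; the -y bay is empty.
- ramekin_tray: low tray of light wood, fixed, 96 mm (its x) by 187 mm (its y), made of two square bays side by side along y, each 86 x 86 mm inside, with 5 mm walls; bay floor 5 mm and rim 12 mm above the worktop. Origin: centre of its underside; bay centres at y = +45.5 and -45.5 mm. The -y bay holds, fixed, an empty white ramekin, 42 mm high; the +y bay is empty.
- scoop: a grey metal flour scoop, 178 mm long along its y, 56 mm wide, 35 mm high, lying loose near the right edge; to be left alone. Origin: centre of its underside.
- timer: a kitchen timer, dark green over cream, 69 mm across, 60 mm high, standing loose at the back; to be left alone. Origin: centre of its underside. (Further left, behind and above the work, hangs a wall cabinet: underside 0.45 m over the worktop, front about 0.6 m ahead of the robot, so carry things low and straight across.)

How it is judged (in metres and radians):
At the end, for the whole second after the job is handed in: Each of the four things stands upright (within 0.08 rad) on the floor of the empty bay of its own kind's tray, its centre within 22 mm of the bay's centre along each tray axis and its underside within 4 mm of the bay floor, at rest and released; scoop and timer within 30 mm of where they started (x of round_cutter in the frame of round_tray between -0.022 and 0.022 m and y of round_cutter in the frame of round_tray between -0.0675 and -0.0235 m and z of round_cutter in the frame of round_tray between 0.001 and 0.009 m and angle between each of round_cutter, square_cutter, jar, ramekin's own z axis and vertical below 0.08 rad and linear speed of each of round_cutter, square_cutter, jar, ramekin below 0.02 m/s and contact force between each of round_cutter, square_cutter, jar, ramekin and the fingers below 0.05 N and x of square_cutter in the frame of square_tray between -0.022 and 0.022 m and y of square_cutter in the frame of square_tray between 0.0235 and 0.0675 m and z of square_cutter in the frame of square_tray between 0.001 and 0.009 m and x of jar in the frame of jar_tray between -0.022 and 0.022 m and y of jar in the frame of jar_tray between -0.0675 and -0.0235 m and z of jar in the frame of jar_tray between 0.001 and 0.009 m and x of ramekin in the frame of ramekin_tray between -0.022 and 0.022 m and y of ramekin in the frame of ramekin_tray between 0.0235 and 0.0675 m and z of ramekin in the frame of ramekin_tray between 0.001 and 0.009 m and distance of each of scoop, timer from where it was at the start of the episode below 0.03 m); the robot touches nothing.
It fails at once if one of the four things is dropped (falls free by more than about 20 mm) ((linear speed of round_cutter above 0.65 m/s and contact force between round_cutter and the arm below 0.01 N and contact force between round_cutter and the fingers below 0.01 N) or (linear speed of square_cutter above 0.65 m/s and contact force between square_cutter and the arm below 0.01 N and contact force between square_cutter and the fingers below 0.01 N) or (linear speed of jar above 0.65 m/s and contact force between jar and the arm below 0.01 N and contact force between jar and the fingers below 0.01 N) or (linear speed of ramekin above 0.65 m/s and contact force between ramekin and the arm below 0.01 N and contact force between ramekin and the fingers below 0.01 N)).
It fails at once if the scoop or the timer is moved by more than 30 mm (distance of any of scoop, timer from where it was at the start of the episode above 0.03 m).
It also fails if it takes over 99 s, if anything falls off the work surface, if the arm or the gripper's body presses on something with over 40 N, if the wrist force passes 120 N, or if a joint passes its speed limit or range.

## Robot

A 6-joint arm with a two-finger parallel gripper is mounted at the origin on a cart in front of the work surface, level with it; the furniture and walls round the work are solid. World frame = base frame: x ahead of the robot, y to its left, z up, the work surface at z = 0. Lengths are in mm, angles in rad, forces in N, time in s.
With the tool pointing down it reaches from about 275 to 750 mm from the base axis. Payload 10.2 kg.
Tool frame: the origin (TCP) lies between the finger pads; the fingertips stand 19 mm ahead of it and the grasp point (between the pads) is the TCP; z points along the fingers, y is the line along which they close (so a half turn about z gives the same grasp; the last joint's range is limited). The gripper opens to 85 mm and grips with 20 to 120 N. Pads are 22 mm wide; open, the fingers measure 114 mm over their backs; the gripper's body (76 mm by 85 mm) begins 54 mm behind the grasp point. The pads swing forward as they close: fully open they stand 13 mm farther back than shut.
Start: joints at [-1.358, 0.313, 1.498, -0, 1.331, -0.223], TCP at [221.61, -475.941, 211.194] pointing down, gripper open.
Joint ranges: [-2.94, 2.94], [-0.97, 2.17], [0.19, 2.56], [-1.23, 4.37], [0.02, 3.11], [-2.88, 2.88]. Speed limits (rad/s): [2.39, 2.39, 3.01, 3.14, 3.14, 3.14].

## Interface

Orientations are given as a unit quaternion [w, x, y, z].
In Python, from rig import sense, capture, finish_job gives the robot as it stands. The module is installed in compiled form; this text tells all that it offers.
- The arm moves only by the tool move_arm, never from a script. Its argument "moves" is a list of rows, each an object with "turn": the turn, a rotation vector about the tool's x, y, z in rad, a list of three; "translation": the shift along the tool's x, y, z in mm, a list of three; "hand": the opening, from 0 (shut) to 1 (fully open). In form: [{"turn": [wx, wy, wz], "translation": [x, y, z], "hand": hand}, ...]. A call has 1 to 10 rows; each row shifts and turns the commanded pose from where the row before left it, along the tool's axes as they then stand; what a row does not reach is not made up. A row lasts 1/12 s, in which the tool goes at most 41.7 mm and 7.16 degrees, less where a joint would pass 70% of its speed; a pose out of reach is approached as far as the arm can. A call with a gripper value outside its range is refused whole. The fingers move at their own pace and stop on an object; "grip_force" is the grip in N (left out, the last holds). Time passes only in rows, so rows that do not move let the fingers close. It gives the time, the measured TCP pose, the force, the opening and the grip force at its end, in the units of the state.
- sense(): the state, without advancing time (a new reading comes with each control period).
- capture(name): name is "scene" or "side" or "wrist"; returns a dict with "image" (384x512x3 uint8, blue, green, red), "z_map" (384x512 float32, mm along the optical axis (not along the pixel's ray), 0 where there is no reading), "vertical_fov" (degrees; the focal length in pixels is half the picture's height over the tangent of half this angle, whatever the lens; pixels are square), "cx", "cy" (the principal point, pixels), "R" (3x3) and "t" (3): a world point X has camera coordinates R X + t; the wrist camera has in their place "T_tool_cam" (4x4, takes a point from camera to tool coordinates, whose origin is the TCP and whose axes are the flange's). Camera axes: x right, y down, z forward; pixel columns grow to the right and rows downward; lengths in mm; the calibration is good to about 2 mm. A picture is of the moment at which its call begins: read the wrist's pose just before it.
- finish_job(): hands the job in; it is judged then, once.
The state is a dict: "time_s": time; "joints": joint angles; "dq": joint speeds; "tau": joint torques, N m; "eef_pos": TCP position; "ee_rot": TCP orientation; "force": force on the tool from outside, world axes, zero at the start; "wrist_torque": the same for the moment, N m; "grip_width": opening from 0.0 (shut) to 1.0 (fully open); "grip_force": force on a finger pad.
Only numpy, scipy, OpenCV 4.12 (cv2) and the standard library are available. Lean on these libraries where they do the work, as an engineer would, in place of code of your own. Each camera call takes 0.05 s, during which the arm holds its last target. There are 200 camera calls.

## Working session

There is one attempt and no reset: what is moved stays moved. The work goes in short steps, Python scripts to look and compute and a tool call to move; the robot and the scene stay as the last step left them, time stands still between calls to the robot, and variables do not carry over. Pictures are saved under pics/ and viewed, at most 14 in all, crops included, and the job is handed in when it is done.

Besides the shell and the picture viewer there is one more tool, called by a JSON object that holds its "fn" and its "kwargs". move_arm: Moves the arm, as the interface text tells. Its arguments: {"type":"object","properties":{"moves":{"type":"array","items":{"type":"object","properties":{"turn":{"type":"array","items":{"type":"number"}},"translation":{"type":"array","items":{"type":"number"}},"hand":{"type":"number"}}}},"grip_force":{"type":"number"}},"required":["moves"]}

```bash
mkdir -p pics
python3 - <<'E'
from rig import sense,capture
import cv2,numpy as np
s=sense();print(s)
for n in("scene","side"):
    c=capture(n);cv2.imwrite(f"pics/{n}0.png",c["image"]);np.savez(f"pics/{n}0.npz",**c)
    print(n,c["vertical_fov"],c["cx"],c["cy"],c["R"],c["t"])
E
```

```text
{'time_s': 0.0, 'joints': array([-1.35843706e+00,  3.13428357e-01,  1.49843236e+00, -2.81338221e-05,
        1.33098622e+00, -2.23417936e-01]), 'dq': array([ 0.00018309,  0.00101479,  0.00194057,  0.00096336, -0.00093584,
        0.00276329]), 'tau': array([ 2.07819205e-03, -4.12258565e+01, -2.59740615e+01, -9.30058036e-05,
        4.13689879e-03, -4.81699067e-05]), 'eef_pos': array([ 221.52364315, -475.66773599,  210.64794264]), 'ee_rot': array([-6.27205869e-04,  9.76355127e-01,  2.16171860e-01, -1.01944055e-05]), 'force': array([ 0.28103388,  0.71332844, -0.36647342]), 'wrist_torque': array([-0.04445571,  0.00951021,  0.01005223]), 'grip_force': 0.0, 'grip_width': 0.9990805005061957}
scene 44.66101270771674 252.92607627394628 201.43378652331313 [[-4.53822544e-01 -8.91091741e-01 -7.79238593e-04]
 [-4.98555545e-01  2.54633081e-01 -8.28615932e-01]
 [ 7.38571233e-01 -3.75656096e-01 -5.59816962e-01]] [269.23520254 329.75233445 939.55237406]
side 55.674125913165064 254.97608541293636 202.0346779097178 [[ 0.94698237 -0.32128339  0.00117539]
 [-0.16093341 -0.47751102 -0.86376134]
 [ 0.27807343  0.8177776  -0.50389975]] [-539.80373181  122.75544793  873.58686792]
```

View pics/scene0.png

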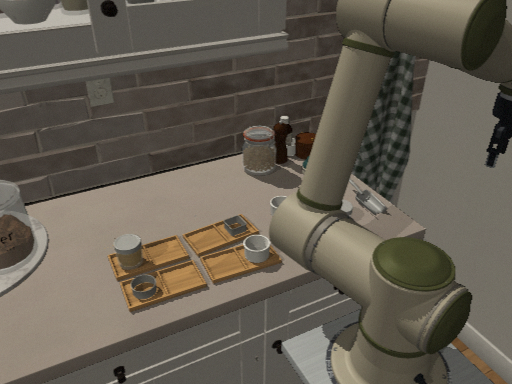

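View pics/side0.png

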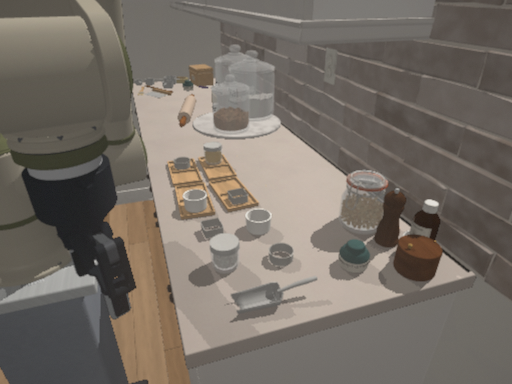

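The scene view shows the four trays: jar tray (145,257), round (163,286), square (222,235) and ramekin (240,262). The side view shows the loose square cutter (212,227), ramekin (258,221), jar (225,253), round cutter (281,254), timer (354,256) and scoop (265,292). Next I'll make an orthographic view from both clouds.

```bash
cat > h.py <<'E'
import numpy as np,cv2
def cloud(c):
    H,W=c["z_map"].shape;f=H/2/np.tan(np.radians(float(c["vertical_fov"]))/2)
    v,u=np.mgrid[:H,:W];z=c["z_map"]
    P=np.stack([(u-c["cx"])/f*z,(v-c["cy"])/f*z,z],-1)
    return P,z>0
def world(c):
    P,m=cloud(c);return (P-c["t"])@c["R"],m   # R^T(P-t)
E
python3 - <<'E'
from h import *
S=1.25
x0,x1,y0,y1=200,680,-480,480
out=[]
for n in("scene0","side0"):
    c=np.load(f"pics/{n}.npz");W,m=world(c)
    m&=(W[...,0]>x0)&(W[...,0]<x1)&(W[...,1]>y0)&(W[...,1]<y1)&(W[...,2]<90)&(W[...,2]>-15)
    p=W[m];col=c["image"][m];o=np.argsort(p[:,2]);p=p[o];col=col[o]
    fl=p[np.abs(p[:,2])<8];print(n,"table z median",np.median(fl[:,2]))
    im=np.zeros((400,800,3),np.uint8)
    # up = +x, left=+y ; 1.2mm per px
    for q,cc in zip(p,col):
        cv2.circle(im,(int((y1-q[1])/1.2),int((x1-q[0])/1.2)),1,tuple(map(int,cc)),-1)
    for k in range(-4,5):
        cv2.putText(im,str(k*100),(int((y1-k*100)/1.2),395),0,.35,(0,255,0))
        cv2.line(im,(int((y1-k*100)/1.2),0),(int((y1-k*100)/1.2),400),(0,120,0),1)
    for k in range(3,7):
        cv2.putText(im,str(k*100),(2,int((x1-k*100)/1.2)),0,.35,(0,255,0))
        cv2.line(im,(0,int((x1-k*100)/1.2)),(800,int((x1-k*100)/1.2)),(0,120,0),1)
    out.append(im[:300] if 0 else im)
cv2.imwrite("pics/ortho0.png",cv2.resize(np.vstack(out),(800,600)) if 0 else cv2.resize(out[1],(800,400)))
cv2.imwrite("pics/ortho_s.png",out[0])
E
```

```text
scene0 table z median 0.572695729257941
side0 table z median -0.6842238419642567
```

View pics/ortho0.png

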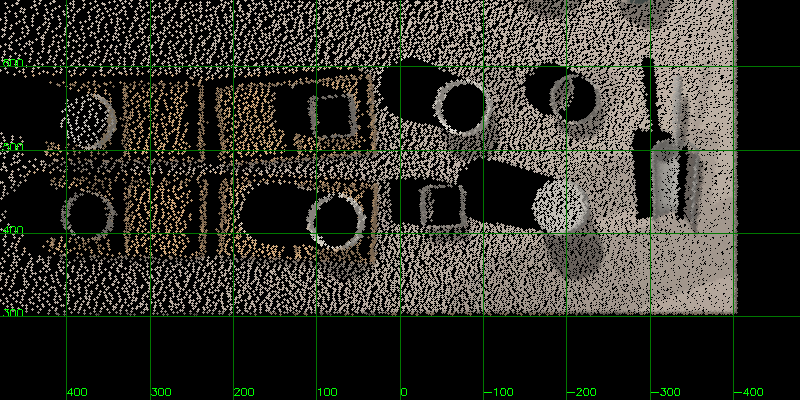

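```bash
cat > fit.py <<'E'
from h import *
from scipy.optimize import minimize
C={n:np.load(f"pics/{n}0.npz") for n in("scene","side")}
pts={}
for n in C:
    W,m=world(C[n]);W=W[m];pts[n]=W-[0,0,.57 if n=="scene" else -.68];
P=np.vstack(list(pts.values()))
def near(P,x,y,r,z0,z1):return P[(np.hypot(P[:,0]-x,P[:,1]-y)<r)&(P[:,2]>z0)&(P[:,2]<z1)]
for nm,x,y,h in(("ramekin",550,-77,42),("round",560,-210,25),("square",430,-53,25),("jar",434,-192,67),("timer",555,-330,60)):
  for n in pts:
    q=near(pts[n],x,y,50,h-5,h+4)
    if len(q)<15: print(nm,n,len(q));continue
    a=q[:,:2].astype(np.float32);c,r=cv2.minEnclosingCircle(a)
    print(nm,n,len(q),np.round(c,1),"r",round(r,1),"rect",cv2.minAreaRect(a),"zmax",q[:,2].max())
for nm,x,y in(("jar_tray",545,325),("round_tray",425,325),("square_tray",545,125),("ramekin_tray",425,125)):
  for n in pts:
    q=pts[n];q=q[(abs(q[:,0]-x)<70)&(abs(q[:,1]-y)<115)&(q[:,2]>9)&(q[:,2]<13.5)]
    def cost(p):
        c,s=np.cos(p[2]),np.sin(p[2]);d=q[:,:2]-p[:2];u=abs(d[:,0]*c+d[:,1]*s);v=-d[:,0]*s+d[:,1]*c
        v=abs(v)
        D=np.minimum(np.minimum(np.hypot(u-45.5,np.maximum(v-91,0)),np.hypot(v-91,np.maximum(u-45.5,0))),np.hypot(v,np.maximum(u-45.5,0)))
        return np.minimum(np.maximum(D-2,0),10).mean()
    b=min((minimize(cost,[x+dx,y+dy,t],method="Nelder-Mead",options=dict(initial_simplex=[[x+dx,y+dy,t],[x+dx+6,y+dy,t],[x+dx,y+dy+6,t],[x+dx,y+dy,t+.05]])) for dx in(-12,0,12) for dy in(-12,0,12) for t in(-.1,0,.1)),key=lambda r:r.fun)
    print(nm,n,len(q),np.round(b.x,3),round(b.fun,2))
E
python3 fit.py
```

```text
ramekin scene 48 [558.5 -67.4] r 34.6 rect ((567.0794067382812, -60.975772857666016), (32.07985305786133, 68.38260650634766), 36.84811782836914) zmax 44.08331332390607
ramekin side 135 [551.7 -75.8] r 35.7 rect ((551.0609741210938, -75.91854858398438), (68.72417449951172, 65.21011352539062), 70.2336196899414) zmax 43.11490949473976
round scene 0
round side 100 [ 559.6 -210.5] r 30.2 rect ((560.4208374023438, -210.43692016601562), (57.54827880859375, 57.95196533203125), 83.68119049072266) zmax 26.367333226535887
square scene 0
square side 81 [431.2 -52. ] r 34.1 rect ((432.4579772949219, -51.83146667480469), (50.127071380615234, 53.782615661621094), 1.1535106897354126) zmax 26.60358799985545
jar scene 108 [ 428.  -198.3] r 31.0 rect ((423.90435791015625, -202.7631072998047), (29.021495819091797, 59.674034118652344), 47.94951248168945) zmax 69.97580390746192
jar side 468 [ 431.1 -192.6] r 33.6 rect ((430.79937744140625, -193.57363891601562), (65.06027221679688, 64.238037109375), 73.69141387939453) zmax 69.75234933080863
timer scene 0
timer side 0
jar_tray scene 362 [536.092 334.083   0.   ] 2.3
jar_tray side 169 [534.202 329.179  -0.   ] 3.07
round_tray scene 650 [ 4.20925e+02  3.31487e+02 -2.00000e-02] 4.17
round_tray side 224 [ 4.19213e+02  3.26842e+02 -2.20000e-02] 4.68
square_tray scene 306 [5.38007e+02 1.29847e+02 8.10000e-02] 1.78
square_tray side 253 [5.36047e+02 1.24512e+02 8.20000e-02] 2.56
ramekin_tray scene 449 [ 4.17508e+02  1.26978e+02 -4.50000e-02] 3.71
ramekin_tray side 301 [ 4.15750e+02  1.22213e+02 -4.90000e-02] 3.86
```

Run:
```python
from rig import sense,capture
from h import *
s=sense();c=capture("wrist");np.savez("pics/w0.npz",**c)
print(c["T_tool_cam"],c["vertical_fov"],s["eef_pos"])
P,m=cloud(c);T=c["T_tool_cam"];Q=(P@T[:3,:3].T+T[:3,3])[m]
q=Q[(abs(Q[:,0])<25)&(abs(Q[:,1])<70)&(Q[:,2]<60)]
print(len(q), np.percentile(q,[0,2,50,98,100],axis=0) if len(q) else "")
W,m=world(np.load("pics/side0.npz"));W=W[m]
g=W[(np.hypot(W[:,0]-221,W[:,1]+476)<75)&(W[:,2]>120)&(W[:,2]<260)]
print(len(g),np.percentile(g[:,2],[0,1,5])-s["eef_pos"][2] if len(g) else "")
cv2.imwrite("pics/w0.png",c["image"])
```

```text
[[ 1.17372628e-03 -9.47270655e-01 -3.20432408e-01  8.23842823e+01]
 [ 9.99999308e-01  1.08541454e-03  4.54211605e-04 -6.59377431e-03]
 [-8.24593283e-05 -3.20432720e-01  9.47271273e-01 -1.61941142e+02]
 [ 0.00000000e+00  0.00000000e+00  0.00000000e+00  1.00000000e+00]] 64.18869053035387 [ 221.54355782 -475.68856797  210.68295312]
30349 [[ -12.88639288  -69.97769361 -109.1631358 ]
 [  -7.26152168  -67.1308371  -106.84024301]
 [  11.12890789   -0.775204    -88.75053593]
 [  17.55305144   67.01526058  -40.51156849]
 [  19.00679697   69.99926548  -31.82467817]]
302 [31.89424028 33.03666337 34.29252269]
```

View pics/w0.png

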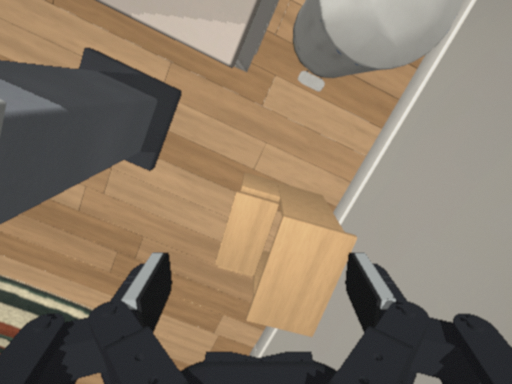

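The wrist view shows the open fingertips near (155,265) and (365,265), over the floor.

Run:
```python
from h import *
c=np.load("pics/w0.npz");P,m=cloud(c);T=c["T_tool_cam"];Q=P@T[:3,:3].T+T[:3,3]
for (u,v) in((155,258),(152,275),(165,265),(135,290),(358,258),(375,285),(380,300)):print(u,v,np.round(Q[v,u],1))
q=Q[200:300,100:420][(m&(Q[...,2]<60))[200:300,100:420]];print(np.percentile(q[:,2],[90,99,100]),np.percentile(q[:,1],[0,100]))
```

```text
155 258 [ 10.9 -46.1 -41.6]
152 275 [ 10.9 -43.  -54.9]
165 265 [  6.3 -42.5 -39.9]
135 290 [ 10.6 -46.4 -64.3]
358 258 [ 11.4  44.5 -42.3]
375 285 [ 11.3  44.9 -61.9]
380 300 [ 10.6  43.9 -69.9]
[-38.63365308 -33.38748795 -31.82467817] [-56.61538873  56.92636395]
```

{"fn": "move_arm", "kwargs": {"moves": [{"turn": [0, 0, 0.0], "translation": [41, 0, 0], "hand": 1}, {"turn": [0, 0, 0.0], "translation": [41, 0, 0], "hand": 1}, {"turn": [0, 0, 0.0], "translation": [41, 0, 0], "hand": 1}, {"turn": [0, 0, 0.0], "translation": [41, 0, 0], "hand": 1}, {"turn": [0, 0, 0.0], "translation": [26, -41, 0], "hand": 1}, {"turn": [0, 0, 0.0], "translation": [0, -41, 0], "hand": 1}, {"turn": [0, 0, 0.0], "translation": [0, -20, 0], "hand": 1}]}}

```text
time_s: 0.73
eef_pos: [349.6, -306.3, 210.4]
ee_rot: [-0.001, 0.976, 0.218, -0.0]
force: [0.4, -0.1, -0.0]
grip_width: 0.997
grip_force: 0.0
```

```bash
cat >> h.py <<'E'
from scipy.spatial.transform import Rotation
def wworld(c,s):
    P,m=cloud(c);T=c["T_tool_cam"];Q=P@T[:3,:3].T+T[:3,3];w=s["ee_rot"]
    return Rotation.from_quat([w[1],w[2],w[3],w[0]]).apply(Q.reshape(-1,3)).reshape(Q.shape)+s["eef_pos"],m,Q
E
python3 - <<'E'
from rig import sense,capture
from h import *
s=sense();c=capture("wrist");d=capture("side")
W,m,Q=wworld(c,s);np.savez("pics/w1.npz",W=W,m=m,Q=Q,im=c["image"])
t=W[m&(Q[...,2]>60)];h,e=np.histogram(t[:,2],np.arange(-60,120,5));print(list(zip(e,h)))
X,mm=world(d);np.savez("pics/side1.npz",**d)
e=s["eef_pos"];g=mm&(np.hypot(X[...,0]-e[0],X[...,1]-e[1])<80)&(X[...,2]>e[2]-80)
p=X[g];print(len(p),np.percentile(p[:,2],[0,1,5,50])-e[2])
im=d["image"].copy()
f=192/np.tan(np.radians(d["vertical_fov"])/2)
for dz,col in((0,(0,0,255)),(32,(0,255,0)),(-19,(255,0,0))):
    q=d["R"]@(e+[0,0,dz])+d["t"];cv2.circle(im,(int(q[0]/q[2]*f+d["cx"]),int(q[1]/q[2]*f+d["cy"])),3,col,-1)
cv2.imwrite("pics/a1.png",np.hstack([im,c["image"]])[:, :] if 0 else cv2.resize(np.hstack([im,c["image"]]),(800,300)))
E
```

```text
[(np.int64(-60), np.int64(0)), (np.int64(-55), np.int64(0)), (np.int64(-50), np.int64(0)), (np.int64(-45), np.int64(0)), (np.int64(-40), np.int64(0)), (np.int64(-35), np.int64(2)), (np.int64(-30), np.int64(176)), (np.int64(-25), np.int64(343)), (np.int64(-20), np.int64(331)), (np.int64(-15), np.int64(337)), (np.int64(-10), np.int64(344)), (np.int64(-5), np.int64(48995)), (np.int64(0), np.int64(9580)), (np.int64(5), np.int64(1582)), (np.int64(10), np.int64(2005)), (np.int64(15), np.int64(755)), (np.int64(20), np.int64(705)), (np.int64(25), np.int64(396)), (np.int64(30), np.int64(138)), (np.int64(35), np.int64(30)), (np.int64(40), np.int64(21)), (np.int64(45), np.int64(7)), (np.int64(50), np.int64(60)), (np.int64(55), np.int64(67)), (np.int64(60), np.int64(472)), (np.int64(65), np.int64(4116)), (np.int64(70), np.int64(0)), (np.int64(75), np.int64(0)), (np.int64(80), np.int64(0)), (np.int64(85), np.int64(0)), (np.int64(90), np.int64(0)), (np.int64(95), np.int64(0)), (np.int64(100), np.int64(0)), (np.int64(105), np.int64(0)), (np.int64(110), np.int64(0))]
15164 [ 33.03960926  45.72300294  85.04195167 253.49815482]
```

View pics/a1.png

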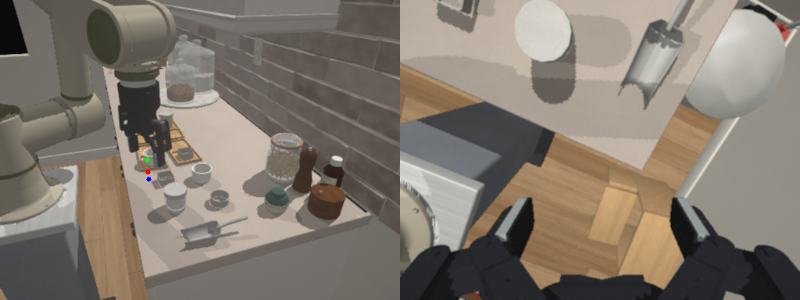

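The wrist view shows the jar lid at (542,30) and the scoop. The red dot is the reported TCP, well below the open fingertips at the green dot. The wrist depth agrees: the open tips are about 32 mm **above** the reported TCP, not ahead of it. I'll use this measured offset and localise with the wrist camera.

```bash
cat > top.py <<'E'
from h import *
def top(W,m,x,y,h,r=50):
    q=W[m&(np.hypot(W[...,0]-x,W[...,1]-y)<r)&(W[...,2]>h-6)&(W[...,2]<h+4)]
    if len(q)<15: return None
    a=q[:,:2].astype(np.float32);c,R=cv2.minEnclosingCircle(a);k=cv2.minAreaRect(a)
    return len(q),np.round(c,1),round(R,1),"rect",np.round(k[0],1),np.round(k[1],1),round(k[2],1),"z",round(float(np.median(q[:,2])),1)
O=(("ramekin",551,-76,42),("round",560,-210,25),("square",432,-52,25),("jar",431,-193,67))
E
python3 - <<'E'
from top import *
d=np.load("pics/w1.npz")
for n,x,y,h in O: print(n,top(d["W"],d["m"]&(d["Q"][...,2]>60),x,y,h))
E
```

```text
ramekin None
round None
square (129, array([416.7, -58.9]), 18.8, 'rect', array([412. , -61.2]), array([12.4, 37.5]), 26.2, 'z', 23.8)
jar (4573, array([ 433.4, -191.1]), 33.1, 'rect', array([ 432.9, -191.5]), array([63.9, 65. ]), 24.4, 'z', 66.1)
```

{"fn": "move_arm", "kwargs": {"moves": [{"turn": [0, 0, -0.1], "translation": [41, 0, -10], "hand": 1}, {"turn": [0, 0, -0.1], "translation": [0, -41, -10], "hand": 1}, {"turn": [0, 0, -0.1], "translation": [0, -41, -10], "hand": 1}, {"turn": [0, 0, -0.05], "translation": [0, -41, 0], "hand": 1}, {"turn": [0, 0, 0], "translation": [0, -41, 0], "hand": 1}, {"turn": [0, 0, 0], "translation": [0, 0, 0], "hand": 1}, {"turn": [0, 0, 0], "translation": [0, 0, 0], "hand": 1}]}}

```text
time_s: 1.42
eef_pos: [285.1, -166.2, 241.5]
ee_rot: [0.001, 0.924, 0.383, 0.0]
force: [0.2, -0.7, 0.6]
grip_width: 1.003
grip_force: 0.0
```

```bash
cat > look.py <<'E'
import sys
from rig import sense,capture
from top import *
s=sense();c=capture("wrist");W,m,Q=wworld(c,s);k=sys.argv[1]
np.savez(f"pics/{k}.npz",W=W,m=m,Q=Q);cv2.imwrite(f"pics/{k}.png",c["image"])
q=s["ee_rot"];print("eef",np.round(s["eef_pos"],1),"psi",round(2*np.arctan2(q[2],q[1]),4),"j",np.round(s["joints"],2),"F",np.round(s["force"],1),"w",s["grip_width"],s["grip_force"],"t",s["time_s"])
for n,x,y,h in O: print(n,top(W,m&(Q[...,2]>20),x,y,h))
E
python3 look.py w2
```

```text
eef [ 285.1 -166.2  241.5] psi 0.7853 j [-0.89 -0.17  1.94 -0.    1.37 -0.1 ] F [ 0.2 -0.7  0.6] w 1.002518295029926 0.0 t 1.4167
ramekin None
round (320, array([ 562.6, -209.3]), 29.8, 'rect', array([ 555.6, -216.2]), array([37.8, 58.9]), 44.4, 'z', 23.3)
square (120, array([424.5, -59.9]), 21.1, 'rect', array([418. , -66.4]), array([18.8, 42.1]), 44.8, 'z', 23.8)
jar (3362, array([ 433.8, -190.5]), 33.3, 'rect', array([ 433.5, -190.3]), array([64.7, 64.5]), 77.2, 'z', 66.0)
```

{"fn": "move_arm", "kwargs": {"moves": [{"turn": [0, 0, 0], "translation": [22, 30, 15], "hand": 1}, {"turn": [0, 0, 0], "translation": [22, 30, 15], "hand": 1}, {"turn": [0, 0, 0], "translation": [22, 31, 15], "hand": 1}, {"turn": [0, 0, 0], "translation": [21.6, 31, 15], "hand": 1}, {"turn": [0, 0, 0], "translation": [0, 0, 40], "hand": 1}, {"turn": [0, 0, 0], "translation": [0, 0, 40], "hand": 1}, {"turn": [0, 0, 0], "translation": [0, 0, 0], "hand": 1}, {"turn": [0, 0, 0], "translation": [0, 0, 0], "hand": 1}]}}

```text
time_s: 2.13
eef_pos: [433.6, -190.8, 99.8]
ee_rot: [-0.002, 0.924, 0.383, -0.001]
force: [-0.0, -0.2, 0.4]
grip_width: 1.002
grip_force: 0.0
```

```bash
python3 look.py w3
```

```text
eef [ 433.6 -190.8   99.8] psi 0.7853 j [-0.66  0.33  1.79  0.    1.02  0.12] F [-0.  -0.2  0.4] w 1.0016943592152683 0.0 t 2.1333
ramekin (164, array([531.4, -95.9]), 13.4, 'rect', array([530.3, -96.9]), array([ 3. , 26.7]), 44.5, 'z', 40.3)
round (1014, array([ 563.1, -209.3]), 29.8, 'rect', array([ 563.1, -209.3]), array([58.5, 58.8]), 59.2, 'z', 23.5)
square (1150, array([434.6, -50.5]), 33.2, 'rect', array([434.4, -50.1]), array([51.1, 51.3]), 2.5, 'z', 23.5)
jar (6597, array([ 433.5, -190.4]), 33.2, 'rect', array([ 433.8, -190.6]), array([65. , 64.8]), 75.2, 'z', 66.1)
```

View pics/w3.png

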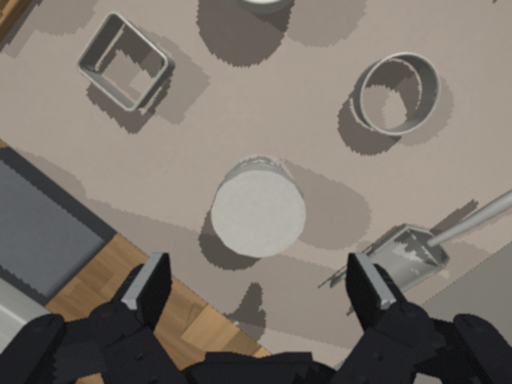

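The wrist view shows the jar lid at (258,212), centred between the open fingers. The square cutter is at (126,62) and the round one at (400,93). Both fitted well, so I descend and grip.

{"fn": "move_arm", "kwargs": {"moves": [{"turn": [0, 0, 0], "translation": [0, 0, 35], "hand": 1}, {"turn": [0, 0, 0], "translation": [0, 0, 35], "hand": 1}, {"turn": [0, 0, 0], "translation": [0, 0, 25], "hand": 1}, {"turn": [0, 0, 0], "translation": [0, 0, 7], "hand": 1}, {"turn": [0, 0, 0], "translation": [0, 0, 0], "hand": 0.5}, {"turn": [0, 0, 0], "translation": [0, 0, 0], "hand": 0.5}, {"turn": [0, 0, 0], "translation": [0, 0, 0], "hand": 0.5}, {"turn": [0, 0, 0], "translation": [0, 0, 0], "hand": 0.5}, {"turn": [0, 0, 0], "translation": [0, 0, 0], "hand": 0.5}], "grip_force": 50}}

```text
time_s: 2.93
eef_pos: [434.9, -191.6, 1.3]
ee_rot: [0.002, 0.924, 0.383, 0.001]
force: [-1.4, 1.2, 9.1]
grip_width: 0.726
grip_force: 55.1
```

{"fn": "move_arm", "kwargs": {"moves": [{"turn": [0, 0, 0], "translation": [0, 0, -10], "hand": 0.5}, {"turn": [0, 0, 0], "translation": [0, 0, -30], "hand": 0.5}, {"turn": [0, 0, 0], "translation": [0, 0, -40], "hand": 0.5}, {"turn": [0, 0, 0], "translation": [5, -3, -40], "hand": 0.5}, {"turn": [0, 0, 0], "translation": [24, -16, 0], "hand": 0.5}, {"turn": [0, 0, 0], "translation": [31, -20, 0], "hand": 0.5}, {"turn": [0, 0, 0], "translation": [31, -20, 0], "hand": 0.5}, {"turn": [0, 0, 0], "translation": [31, -20, 0], "hand": 0.5}, {"turn": [0, 0, 0], "translation": [31, -20, 0], "hand": 0.5}, {"turn": [0, 0, 0], "translation": [31, -20, 0], "hand": 0.5}]}}

```text
time_s: 3.77
eef_pos: [479.8, 25.5, 120.6]
ee_rot: [0.001, 0.924, 0.383, 0.001]
force: [0.9, 0.6, -1.6]
grip_width: 0.725
grip_force: 55.8
```

{"fn": "move_arm", "kwargs": {"moves": [{"turn": [0, 0, 0], "translation": [31, -20, 0], "hand": 0.5}, {"turn": [0, 0, 0], "translation": [31, -20, 0], "hand": 0.5}, {"turn": [0, 0, 0], "translation": [31, -20, 0], "hand": 0.5}, {"turn": [0, 0, 0], "translation": [31, -20, 0], "hand": 0.5}, {"turn": [0, 0, 0], "translation": [31, -20, 0], "hand": 0.5}, {"turn": [0, 0, 0], "translation": [31, -20, 0], "hand": 0.5}, {"turn": [0, 0, 0], "translation": [24, -16, 0], "hand": 0.5}, {"turn": [0, 0, 0], "translation": [12, -8, 0], "hand": 0.5}, {"turn": [0, 0, 0], "translation": [0, 0, 0], "hand": 0.5}, {"turn": [0, 0, 0], "translation": [0, 0, 0], "hand": 0.5}]}}

```text
time_s: 4.6
eef_pos: [534.4, 282.9, 120.0]
ee_rot: [0.0, 0.924, 0.383, 0.001]
force: [0.4, -0.3, -2.2]
grip_width: 0.73
grip_force: 55.7
```

```bash
cat > trays.py <<'E'
import sys
from h import *
from scipy.optimize import minimize
d=np.load(f"pics/{sys.argv[1]}.npz");W=d["W"][d["m"]&(d["Q"][...,2]>20)]
fl=W[abs(W[:,2])<4];z0=np.median(fl[:,2]);
for nm,x,y in(("jar_tray",537,331),("round_tray",422,328),("square_tray",539,126),("ramekin_tray",418,124)):
    q=W-[0,0,z0];q=q[(abs(q[:,0]-x)<70)&(abs(q[:,1]-y)<115)&(q[:,2]>10)&(q[:,2]<13.5)]
    if len(q)<150: continue
    q=q[::max(1,len(q)//1500)]
    def cost(p):
        c,s=np.cos(p[2]),np.sin(p[2]);e=q[:,:2]-p[:2];u=abs(e[:,0]*c+e[:,1]*s);v=abs(-e[:,0]*s+e[:,1]*c)
        D=np.minimum(np.minimum(np.hypot(u-45.5,np.maximum(v-91,0)),np.hypot(v-91,np.maximum(u-45.5,0))),np.hypot(v,np.maximum(u-45.5,0)))
        return np.minimum(np.maximum(D-2,0),10).mean()
    b=min((minimize(cost,[x+dx,y+dy,t],method="Nelder-Mead",options=dict(initial_simplex=[[x+dx,y+dy,t],[x+dx+5,y+dy,t],[x+dx,y+dy+5,t],[x+dx,y+dy,t+.05]])) for dx in(-8,0,8) for dy in(-8,0,8) for t in(-.05,.05)),key=lambda r:r.fun)
    t=b.x[2];sg={"j":-1,"r":-1,"s":1}[nm[0]] if nm!="ramekin_tray" else 1
    print(nm,len(q),np.round(b.x,3),round(b.fun,2),"bay",np.round(b.x[:2]+sg*45.5*np.array([-np.sin(t),np.cos(t)]),1),"z0",round(z0,1))
E
python3 look.py w4 | head -1; python3 trays.py w4
```

```text
eef [534.4 282.9 120. ] psi 0.7871 j [ 0.29  0.56  1.37 -0.    1.21  1.08] F [ 0.4 -0.3 -2.2] w 0.7298471583967281 55.697148798499256 t 4.6
jar_tray 1863 [ 5.38016e+02  3.32078e+02 -1.00000e-03] 2.59 bay [538.  286.6] z0 -0.8
round_tray 2784 [ 4.23304e+02  3.29406e+02 -2.10000e-02] 1.47 bay [422.4 283.9] z0 -0.8
square_tray 1418 [5.39926e+02 1.27815e+02 8.10000e-02] 1.09 bay [536.2 173.2] z0 -0.8
```

View pics/w4.png

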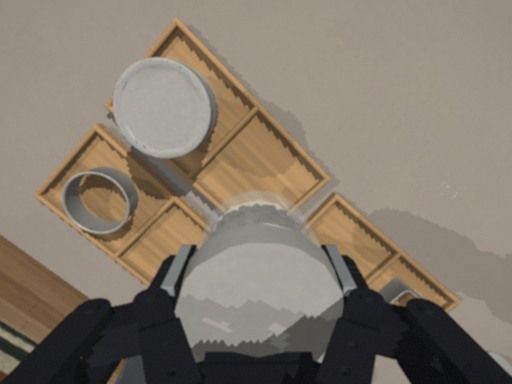

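The jar is held and the empty bay shows at about (260,170), with the yellow jar at (163,105). I correct by 5 mm and lower.

{"fn": "move_arm", "kwargs": {"moves": [{"turn": [0, 0, 0], "translation": [5.2, 0, 30], "hand": 0.5}, {"turn": [0, 0, 0], "translation": [0, 0, 35], "hand": 0.5}, {"turn": [0, 0, 0], "translation": [0, 0, 25], "hand": 0.5}, {"turn": [0, 0, 0], "translation": [0, 0, 12], "hand": 0.5}, {"turn": [0, 0, 0], "translation": [0, 0, 6], "hand": 0.5}, {"turn": [0, 0, 0], "translation": [0, 0, 3], "hand": 0.5}, {"turn": [0, 0, 0], "translation": [0, 0, 0], "hand": 0.5}, {"turn": [0, 0, 0], "translation": [0, 0, 0], "hand": 0.5}]}}

```text
time_s: 5.32
eef_pos: [539.1, 286.3, 9.4]
ee_rot: [0.0, 0.924, 0.383, 0.001]
force: [1.3, 0.1, -1.7]
grip_width: 0.725
grip_force: 55.7
```

{"fn": "move_arm", "kwargs": {"moves": [{"turn": [0, 0, 0], "translation": [0, 0, 1.5], "hand": 0.5}, {"turn": [0, 0, 0], "translation": [0, 0, 1.5], "hand": 0.5}, {"turn": [0, 0, 0], "translation": [0, 0, 0], "hand": 0.5}, {"turn": [0, 0, 0], "translation": [0, 0, 0], "hand": 0.5}]}}

```text
time_s: 5.65
eef_pos: [539.0, 286.6, 6.4]
ee_rot: [0.0, 0.924, 0.383, 0.001]
force: [-2.5, -0.5, 6.1]
grip_width: 0.722
grip_force: 56.2
```

{"fn": "move_arm", "kwargs": {"moves": [{"turn": [0, 0, 0], "translation": [0, 0, 0], "hand": 0.8}, {"turn": [0, 0, 0], "translation": [0, 0, 0], "hand": 0.95}, {"turn": [0, 0, 0], "translation": [0, 0, 0], "hand": 0.95}, {"turn": [0, 0, 0], "translation": [0, 0, 0], "hand": 0.95}, {"turn": [0, 0, 0], "translation": [0, 0, -20], "hand": 0.95}, {"turn": [0, 0, 0], "translation": [0, 0, -40], "hand": 0.95}, {"turn": [0, 0, 0], "translation": [0, 0, -40], "hand": 1}, {"turn": [0, 0, 0], "translation": [0, 0, -20], "hand": 1}, {"turn": [0, 0, 0], "translation": [-22, 24, 0], "hand": 1}, {"turn": [0, 0, 0], "translation": [-27, 29, 0], "hand": 1}]}}

```text
time_s: 6.48
eef_pos: [541.3, 215.1, 126.3]
ee_rot: [0.0, 0.923, 0.385, 0.002]
force: [1.3, -0.1, -0.4]
grip_width: 1.004
grip_force: 0.0
```

{"fn": "move_arm", "kwargs": {"moves": [{"turn": [0, 0, 0], "translation": [-27, 29, 0], "hand": 1}, {"turn": [0, 0, 0], "translation": [-27, 29, 0], "hand": 1}, {"turn": [0, 0, 0], "translation": [-27, 29, 0], "hand": 1}, {"turn": [0, 0, 0], "translation": [-27, 29, 0], "hand": 1}, {"turn": [0, 0, 0], "translation": [-27, 29, 0], "hand": 1}, {"turn": [0, 0, 0], "translation": [-27, 29, 0], "hand": 1}, {"turn": [0, 0, 0], "translation": [-22, 25, 0], "hand": 1}, {"turn": [0, 0, 0], "translation": [-11, 14, 0], "hand": 1}, {"turn": [0, 0, 0], "translation": [0, 0, 0], "hand": 1}, {"turn": [0, 0, 0], "translation": [0, 0, 0], "hand": 1}]}}

```text
time_s: 7.32
eef_pos: [553.8, -74.8, 124.7]
ee_rot: [-0.0, 0.924, 0.382, -0.0]
force: [-0.5, 1.2, -0.5]
grip_width: 1.002
grip_force: 0.0
```

```bash
sed -i 's/("square",432/("jarP",538,287,72),("square",432/' top.py; python3 look.py w5; python3 trays.py w5
```

```text
eef [553.8 -74.8 124.7] psi 0.7842 j [-0.34  0.47  1.51  0.    1.16  0.44] F [-0.5  1.2 -0.5] w 1.00213450171384 0.0 t 7.3167
ramekin (1472, array([554.3, -73.7]), 34.7, 'rect', array([554.4, -73.4]), array([68.3, 68.6]), 77.0, 'z', 40.7)
round (321, array([ 563.6, -209. ]), 29.6, 'rect', array([ 564.7, -203.3]), array([46.7, 58.2]), 75.7, 'z', 23.5)
jarP None
square (424, array([434.9, -49.7]), 33.0, 'rect', array([434.8, -50.3]), array([52.2, 50.7]), 2.2, 'z', 23.4)
jar None
square_tray 2956 [5.39712e+02 1.26714e+02 7.90000e-02] 0.99 bay [536.1 172.1] z0 -0.8
ramekin_tray 2890 [ 4.19162e+02  1.24524e+02 -5.00000e-02] 4.52 bay [421.4 170. ] z0 -0.8
```

{"fn": "move_arm", "kwargs": {"moves": [{"turn": [0, 0, 0], "translation": [1.2, -0.5, 30], "hand": 1}, {"turn": [0, 0, 0], "translation": [0, 0, 35], "hand": 1}, {"turn": [0, 0, 0], "translation": [0, 0, 30], "hand": 1}, {"turn": [0, 0, 0], "translation": [0, 0, 25], "hand": 1}, {"turn": [0, 0, 0], "translation": [0, 0, 15], "hand": 1}, {"turn": [0, 0, 0], "translation": [0, 0, 5], "hand": 0.5}, {"turn": [0, 0, 0], "translation": [0, 0, 0], "hand": 0.5}, {"turn": [0, 0, 0], "translation": [0, 0, 0], "hand": 0.5}, {"turn": [0, 0, 0], "translation": [0, 0, 0], "hand": 0.5}, {"turn": [0, 0, 0], "translation": [0, 0, 0], "hand": 0.5}], "grip_force": 40}}

```text
time_s: 8.2
eef_pos: [555.0, -73.1, -14.1]
ee_rot: [0.001, 0.924, 0.383, 0.001]
force: [-0.7, -0.9, -0.9]
grip_width: 0.779
grip_force: 44.8
```

{"fn": "move_arm", "kwargs": {"moves": [{"turn": [0, 0, 0], "translation": [0, 0, -8], "hand": 0.5}, {"turn": [0, 0, 0], "translation": [0, 0, -25], "hand": 0.5}, {"turn": [0, 0, 0], "translation": [0, 0, -35], "hand": 0.5}, {"turn": [0, 0, 0], "translation": [0, 0, -32], "hand": 0.5}, {"turn": [0, 0, 0], "translation": [5, -17, 0], "hand": 0.5}, {"turn": [0, 0, 0], "translation": [9, -30, 0], "hand": 0.5}, {"turn": [0, 0, 0], "translation": [9, -32, 0], "hand": 0.5}, {"turn": [0, 0, 0], "translation": [9, -32, 0], "hand": 0.5}, {"turn": [0, 0, 0], "translation": [9, -32, 0], "hand": 0.5}, {"turn": [0, 0, 0], "translation": [9, -32, 0], "hand": 0.5}]}}

```text
time_s: 9.03
eef_pos: [465.2, 87.0, 85.9]
ee_rot: [0.0, 0.924, 0.383, 0.001]
force: [1.0, 0.8, -0.4]
grip_width: 0.781
grip_force: 45.4
```

{"fn": "move_arm", "kwargs": {"moves": [{"turn": [0, 0, 0], "translation": [9, -32, 0], "hand": 0.5}, {"turn": [0, 0, 0], "translation": [9, -30, 0], "hand": 0.5}, {"turn": [0, 0, 0], "translation": [6, -20, 0], "hand": 0.5}, {"turn": [0, 0, 0], "translation": [3.4, -9.4, 0], "hand": 0.5}, {"turn": [0, 0, 0], "translation": [0, 0, 0], "hand": 0.5}, {"turn": [0, 0, 0], "translation": [0, 0, 0], "hand": 0.5}]}}

```text
time_s: 9.53
eef_pos: [421.2, 169.6, 85.4]
ee_rot: [0.0, 0.924, 0.383, 0.001]
force: [0.7, -0.7, -1.1]
grip_width: 0.783
grip_force: 45.4
```

```bash
python3 look.py w6; python3 trays.py w6
```

```text
eef [421.2 169.6  85.4] psi 0.7864 j [ 0.12  0.31  1.87 -0.    0.96  0.91] F [ 0.7 -0.7 -1.1] w 0.7826441041020054 45.352610527770594 t 9.5333
ramekin None
round None
jarP None
square None
jar None
jar_tray 2318 [ 5.37562e+02  3.32128e+02 -2.00000e-03] 4.77 bay [537.5 286.6] z0 -0.5
round_tray 1703 [ 4.22717e+02  3.29369e+02 -2.20000e-02] 2.55 bay [421.7 283.9] z0 -0.5
square_tray 1957 [5.39234e+02 1.27605e+02 8.20000e-02] 1.4 bay [535.5 173. ] z0 -0.5
ramekin_tray 1564 [ 4.18906e+02  1.25232e+02 -4.80000e-02] 2.13 bay [421.1 170.7] z0 -0.5
```

View pics/w6.png

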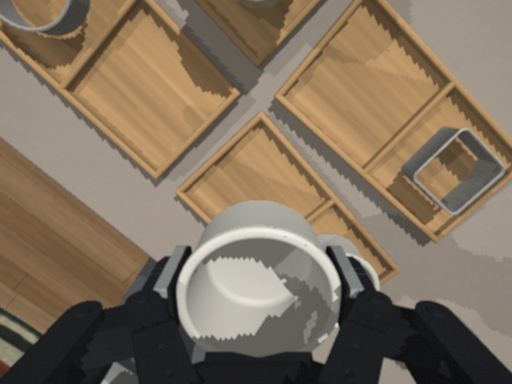

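The ramekin is held at (260,290) above its bay. The tray's own ramekin is at (350,260), clear of the right finger.

{"fn": "move_arm", "kwargs": {"moves": [{"turn": [0, 0, 0], "translation": [0.5, -0.6, 25], "hand": 0.5}, {"turn": [0, 0, 0], "translation": [0, 0, 30], "hand": 0.5}, {"turn": [0, 0, 0], "translation": [0, 0, 20], "hand": 0.5}, {"turn": [0, 0, 0], "translation": [0, 0, 10], "hand": 0.5}, {"turn": [0, 0, 0], "translation": [0, 0, 5], "hand": 0.5}, {"turn": [0, 0, 0], "translation": [0, 0, 2], "hand": 0.5}, {"turn": [0, 0, 0], "translation": [0, 0, 1], "hand": 0.5}, {"turn": [0, 0, 0], "translation": [0, 0, 1.5], "hand": 0.5}, {"turn": [0, 0, 0], "translation": [0, 0, 0], "hand": 0.5}, {"turn": [0, 0, 0], "translation": [0, 0, 0], "hand": 0.5}]}}

```text
time_s: 10.42
eef_pos: [420.9, 170.7, -9.1]
ee_rot: [0.0, 0.924, 0.383, 0.001]
force: [0.0, -0.4, -0.5]
grip_width: 0.785
grip_force: 45.3
```

{"fn": "move_arm", "kwargs": {"moves": [{"turn": [0, 0, 0], "translation": [0, 0, 0.8], "hand": 0.5}, {"turn": [0, 0, 0], "translation": [0, 0, 0.7], "hand": 0.5}, {"turn": [0, 0, 0], "translation": [0, 0, 0], "hand": 0.5}]}}

```text
time_s: 10.67
eef_pos: [420.6, 170.7, -11.2]
ee_rot: [-0.0, 0.924, 0.383, 0.0]
force: [-0.0, -0.2, -1.1]
grip_width: 0.779
grip_force: 45.3
```

{"fn": "move_arm", "kwargs": {"moves": [{"turn": [0, 0, 0], "translation": [0, 0, 1], "hand": 0.5}, {"turn": [0, 0, 0], "translation": [0, 0, 0], "hand": 0.5}]}}

```text
time_s: 10.83
eef_pos: [420.7, 170.7, -11.4]
ee_rot: [0.0, 0.924, 0.383, 0.0]
force: [-5.2, -0.3, 11.3]
grip_width: 0.784
grip_force: 46.1
```

{"fn": "move_arm", "kwargs": {"moves": [{"turn": [0, 0, 0], "translation": [0, 0, 1], "hand": 0.5}, {"turn": [0, 0, 0], "translation": [0, 0, 0], "hand": 0.5}]}}

```text
time_s: 11.0
eef_pos: [420.8, 170.7, -11.5]
ee_rot: [0.0, 0.924, 0.383, 0.0]
force: [-8.8, -3.0, 26.9]
grip_width: 0.782
grip_force: 47.0
```

{"fn": "move_arm", "kwargs": {"moves": [{"turn": [0, 0, 0], "translation": [0, 0, -2], "hand": 0.5}, {"turn": [0, 0, 0], "translation": [0, 0, 0], "hand": 0.85}, {"turn": [0, 0, 0], "translation": [0, 0, 0], "hand": 0.97}, {"turn": [0, 0, 0], "translation": [0, 0, 0], "hand": 0.97}, {"turn": [0, 0, 0], "translation": [0, 0, 0], "hand": 0.97}, {"turn": [0, 0, 0], "translation": [0, 0, -15], "hand": 0.97}, {"turn": [0, 0, 0], "translation": [0, 0, -35], "hand": 1}, {"turn": [0, 0, -0.118], "translation": [0, 0, -35], "hand": 1}, {"turn": [0, 0, -0.118], "translation": [0, 0, -15], "hand": 1}, {"turn": [0, 0, -0.118], "translation": [0, 0, 0], "hand": 1}]}}

```text
time_s: 11.83
eef_pos: [422.4, 171.0, 92.1]
ee_rot: [0.001, 0.84, 0.542, 0.003]
force: [-0.4, -0.2, 0.4]
grip_width: 0.998
grip_force: 0.0
```

{"fn": "move_arm", "kwargs": {"moves": [{"turn": [0, 0, -0.118], "translation": [0, 0, 0], "hand": 1}, {"turn": [0, 0, -0.118], "translation": [0, 0, 0], "hand": 1}, {"turn": [0, 0, -0.118], "translation": [0, 0, 0], "hand": 1}, {"turn": [0, 0, -0.118], "translation": [0, 0, 0], "hand": 1}, {"turn": [0, 0, 0], "translation": [-30, 1, 0], "hand": 1}, {"turn": [0, 0, 0], "translation": [-40, 1, 0], "hand": 1}, {"turn": [0, 0, 0], "translation": [-40, 1, 0], "hand": 1}, {"turn": [0, 0, 0], "translation": [-40, 1, 0], "hand": 1}, {"turn": [0, 0, 0], "translation": [-40, 1, 0], "hand": 1}, {"turn": [0, 0, 0], "translation": [-31, 0.4, 0], "hand": 1}]}}

```text
time_s: 12.67
eef_pos: [434.9, -52.6, 88.8]
ee_rot: [0.0, 0.693, 0.721, -0.0]
force: [0.1, -0.4, -0.4]
grip_width: 0.998
grip_force: 0.0
```

{"fn": "move_arm", "kwargs": {"moves": [{"turn": [0, 0, 0], "translation": [0, 0, 0], "hand": 1}, {"turn": [0, 0, 0], "translation": [0, 0, 0], "hand": 1}]}}

```text
time_s: 12.83
eef_pos: [434.9, -51.0, 88.6]
ee_rot: [-0.0, 0.694, 0.72, -0.0]
force: [0.3, 1.5, -0.1]
grip_width: 0.999
grip_force: 0.0
```

```bash
python3 look.py w7
python3 - <<'E'
from top import *
d=np.load("pics/w7.npz");W=d["W"];q=W[d["m"]&(np.hypot(W[...,0]-434,W[...,1]+50)<60)&(W[...,2]>6)&(W[...,2]<28)&(d["Q"][...,2]>40)]
print(cv2.minAreaRect(q[:,:2].astype(np.float32)))
E
```

```text
eef [434.9 -51.   88.6] psi 1.6088 j [-0.39  0.27  1.91  0.    0.96 -0.42] F [ 0.3  1.5 -0.1] w 0.9986659975436587 0.0 t 12.8333
ramekin None
round None
jarP None
square (754, array([434.7, -49.9]), 33.1, 'rect', array([434.6, -49.7]), array([50.8, 50.8]), 2.6, 'z', 23.7)
jar None
((434.5540771484375, -49.72536849975586), (50.849578857421875, 50.807430267333984), 2.6095054149627686)
```

View pics/w7.png

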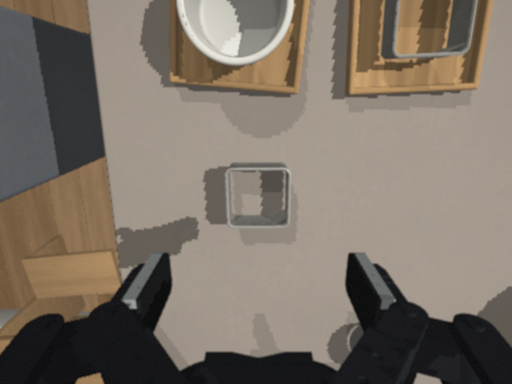

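The square cutter is at (258,195), centred and parallel to the pads.

{"fn": "move_arm", "kwargs": {"moves": [{"turn": [0, 0, 0], "translation": [1.2, 0, 30], "hand": 1}, {"turn": [0, 0, 0], "translation": [0, 0, 30], "hand": 1}, {"turn": [0, 0, 0], "translation": [0, 0, 25], "hand": 0.9}, {"turn": [0, 0, 0], "translation": [0, 0, 15], "hand": 0.8}, {"turn": [0, 0, 0], "translation": [0, 0, 4.6], "hand": 0.4}, {"turn": [0, 0, 0], "translation": [0, 0, 0], "hand": 0.4}, {"turn": [0, 0, 0], "translation": [0, 0, 0], "hand": 0.4}, {"turn": [0, 0, 0], "translation": [0, 0, 0], "hand": 0.4}, {"turn": [0, 0, 0], "translation": [0, 0, 0], "hand": 0.4}, {"turn": [0, 0, 0], "translation": [0, 0, 0], "hand": 0.4}], "grip_force": 30}}

```text
time_s: 13.72
eef_pos: [435.4, -48.8, -15.1]
ee_rot: [0.001, 0.692, 0.721, 0.0]
force: [0.3, 0.1, -0.4]
grip_width: 0.563
grip_force: 30.9
```

```bash
python3 look.py w8
python3 - <<'E'
from h import *
d=np.load("pics/w8.npz");Q=d["Q"];m=d["m"]
for s in(-1,1):
  q=Q[m&(s*Q[...,1]>27)&(s*Q[...,1]<45)&(abs(Q[...,0])<16)&(Q[...,2]<14)];print(np.percentile(q[:,2],[50,90,98,100]))
E
```

```text
eef [435.4 -48.8 -15.1] psi 1.6119 j [-0.38  0.47  1.98  0.    0.69 -0.42] F [ 0.3  0.1 -0.4] w 0.5632228954861914 30.92019298401283 t 13.7167
ramekin None
round None
jarP None
square None
jar None
[-68.96608325 -14.28222703 -13.57210308 -12.49777988]
[-68.86688598 -14.14734123 -13.50251509 -12.4539902 ]
```

View pics/w8.png

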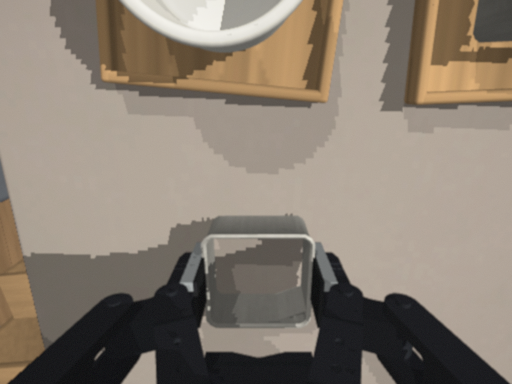

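The square cutter is gripped squarely at (260,280).

{"fn": "move_arm", "kwargs": {"moves": [{"turn": [0, 0, 0], "translation": [0, 0, -8], "hand": 0.4}, {"turn": [0, 0, 0], "translation": [0, 0, -25], "hand": 0.4}, {"turn": [0, 0, 0], "translation": [0, 0, -35], "hand": 0.4}, {"turn": [0, 0, 0], "translation": [0, 0, -22], "hand": 0.4}, {"turn": [0, 0, 0], "translation": [22, 11, 0], "hand": 0.4}, {"turn": [0, 0, 0], "translation": [32, 16, 0], "hand": 0.4}, {"turn": [0, 0, 0], "translation": [32, 16, 0], "hand": 0.4}, {"turn": [0, 0, 0], "translation": [32, 16, 0], "hand": 0.4}, {"turn": [0, 0, 0], "translation": [32, 16, 0], "hand": 0.4}, {"turn": [0, 0, 0], "translation": [32, 16, 0], "hand": 0.4}]}}

```text
time_s: 14.6
eef_pos: [518.9, 138.7, 75.1]
ee_rot: [0.0, 0.692, 0.721, 0.0]
force: [1.3, -0.1, 0.3]
grip_width: 0.571
grip_force: 31.2
```

{"fn": "move_arm", "kwargs": {"moves": [{"turn": [0, 0, 0], "translation": [24, 12, 0], "hand": 0.4}, {"turn": [0, 0, 0], "translation": [12, 7, 0], "hand": 0.4}, {"turn": [0, 0, 0], "translation": [0, 0, 0], "hand": 0.4}, {"turn": [0, 0, 0], "translation": [0, 0, 0], "hand": 0.4}]}}

```text
time_s: 14.93
eef_pos: [535.7, 173.8, 74.5]
ee_rot: [0.0, 0.692, 0.722, -0.0]
force: [-0.9, -0.9, -0.1]
grip_width: 0.565
grip_force: 31.2
```

```bash
python3 look.py w9; python3 trays.py w9
```

```text
eef [535.7 173.8  74.5] psi 1.6129 j [ 0.11  0.54  1.55 -0.    1.06  0.06] F [-0.9 -0.9 -0.1] w 0.5652210371896761 31.187667616668477 t 14.9333
ramekin None
round None
jarP None
square None
jar None
jar_tray 1726 [ 5.37705e+02  3.32456e+02 -3.00000e-03] 3.38 bay [537.6 287. ] z0 -0.7
round_tray 1919 [ 4.22876e+02  3.29899e+02 -2.20000e-02] 3.38 bay [421.9 284.4] z0 -0.7
square_tray 1897 [5.39324e+02 1.27855e+02 8.10000e-02] 1.65 bay [535.6 173.2] z0 -0.7
ramekin_tray 1876 [ 4.19042e+02  1.25465e+02 -4.80000e-02] 5.67 bay [421.2 170.9] z0 -0.7
```

View pics/w9.png

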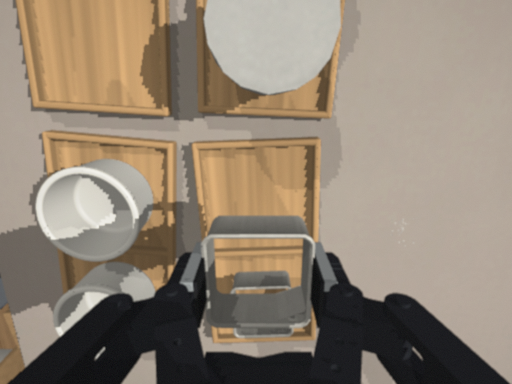

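The cutter is held above the empty square bay. The placed ramekin (95,210) and jar (272,30) stand well.

{"fn": "move_arm", "kwargs": {"moves": [{"turn": [0, 0, 0], "translation": [0, 0, 25], "hand": 0.4}, {"turn": [0, 0, 0], "translation": [0, 0, 28], "hand": 0.4}, {"turn": [0, 0, 0], "translation": [0, 0, 15], "hand": 0.4}, {"turn": [0, 0, 0], "translation": [0, 0, 9], "hand": 0.4}, {"turn": [0, 0, 0], "translation": [0, 0, 4], "hand": 0.4}, {"turn": [0, 0, 0], "translation": [0, 0, 2], "hand": 0.4}, {"turn": [0, 0, 0], "translation": [0, 0, 1], "hand": 0.4}, {"turn": [0, 0, 0], "translation": [0, 0, 0], "hand": 0.4}, {"turn": [0, 0, 0], "translation": [0, 0, 0], "hand": 0.4}]}}

```text
time_s: 15.73
eef_pos: [536.4, 173.6, -9.0]
ee_rot: [0.0, 0.692, 0.721, 0.001]
force: [0.9, 0.5, -0.4]
grip_width: 0.571
grip_force: 31.2
```

{"fn": "move_arm", "kwargs": {"moves": [{"turn": [0, 0, 0], "translation": [0, 0, 1], "hand": 0.4}, {"turn": [0, 0, 0], "translation": [0, 0, 0], "hand": 0.4}]}}

```text
time_s: 15.9
eef_pos: [536.1, 173.6, -10.5]
ee_rot: [0.0, 0.692, 0.721, 0.0]
force: [0.1, -0.0, -0.9]
grip_width: 0.566
grip_force: 31.2
```

{"fn": "move_arm", "kwargs": {"moves": [{"turn": [0, 0, 0], "translation": [0, 0, 1], "hand": 0.4}, {"turn": [0, 0, 0], "translation": [0, 0, 0], "hand": 0.4}]}}

```text
time_s: 16.07
eef_pos: [536.0, 173.6, -11.8]
ee_rot: [0.0, 0.692, 0.721, 0.0]
force: [0.5, 0.6, -0.0]
grip_width: 0.567
grip_force: 31.2
```

{"fn": "move_arm", "kwargs": {"moves": [{"turn": [0, 0, 0], "translation": [0, 0, 1], "hand": 0.4}, {"turn": [0, 0, 0], "translation": [0, 0, 0], "hand": 0.4}]}}

```text
time_s: 16.23
eef_pos: [536.1, 173.6, -12.0]
ee_rot: [0.0, 0.692, 0.722, 0.0]
force: [-2.9, -0.3, 8.9]
grip_width: 0.567
grip_force: 32.1
```

{"fn": "move_arm", "kwargs": {"moves": [{"turn": [0, 0, 0], "translation": [0, 0, -0.7], "hand": 0.6}, {"turn": [0, 0, 0], "translation": [0, 0, 0], "hand": 0.68}, {"turn": [0, 0, 0], "translation": [0, 0, 0], "hand": 0.68}, {"turn": [0, 0, 0], "translation": [0, 0, 0], "hand": 0.68}, {"turn": [0, 0, 0], "translation": [0, 0, -10], "hand": 0.68}, {"turn": [0, 0, 0], "translation": [0, 0, -30], "hand": 0.8}, {"turn": [0, 0, 0], "translation": [0, 0, -35], "hand": 1}, {"turn": [0, 0, 0.118], "translation": [0, 0, -28], "hand": 1}, {"turn": [0, 0, 0.118], "translation": [0, 0, 0], "hand": 1}, {"turn": [0, 0, 0.118], "translation": [0, 0, 0], "hand": 1}]}}

```text
time_s: 17.07
eef_pos: [536.9, 173.8, 93.6]
ee_rot: [0.001, 0.81, 0.586, 0.002]
force: [-0.4, 0.1, -0.7]
grip_width: 1.002
grip_force: 0.0
```

{"fn": "move_arm", "kwargs": {"moves": [{"turn": [0, 0, 0.118], "translation": [0, 0, 0], "hand": 1}, {"turn": [0, 0, 0.118], "translation": [0, 0, 0], "hand": 1}, {"turn": [0, 0, 0.118], "translation": [0, 0, 0], "hand": 1}, {"turn": [0, 0, 0.119], "translation": [0, 0, 0], "hand": 1}, {"turn": [0, 0, 0], "translation": [-20, 23, 0], "hand": 1}, {"turn": [0, 0, 0], "translation": [-26, 30, 0], "hand": 1}, {"turn": [0, 0, 0], "translation": [-26, 30, 0], "hand": 1}, {"turn": [0, 0, 0], "translation": [-26, 30, 0], "hand": 1}, {"turn": [0, 0, 0], "translation": [-26, 30, 0], "hand": 1}, {"turn": [0, 0, 0], "translation": [-26, 30, 0], "hand": 1}]}}

```text
time_s: 17.9
eef_pos: [552.0, -56.7, 91.8]
ee_rot: [0.0, 0.924, 0.382, 0.0]
force: [0.8, 0.1, 0.3]
grip_width: 1.0
grip_force: 0.0
```

{"fn": "move_arm", "kwargs": {"moves": [{"turn": [0, 0, 0], "translation": [-26, 30, 0], "hand": 1}, {"turn": [0, 0, 0], "translation": [-26, 30, 0], "hand": 1}, {"turn": [0, 0, 0], "translation": [-26, 30, 0], "hand": 1}, {"turn": [0, 0, 0], "translation": [-16, 19, 0], "hand": 1}, {"turn": [0, 0, 0], "translation": [-7, 8, 0], "hand": 1}, {"turn": [0, 0, 0], "translation": [0, 0, 0], "hand": 1}, {"turn": [0, 0, 0], "translation": [0, 0, 0], "hand": 1}]}}

```text
time_s: 18.48
eef_pos: [563.2, -208.2, 91.1]
ee_rot: [-0.0, 0.924, 0.382, -0.0]
force: [-0.5, 0.7, 0.3]
grip_width: 0.999
grip_force: 0.0
```

```bash
python3 look.py w10
```

```text
eef [ 563.2 -208.2   91.1] psi 0.7847 j [-0.55  0.59  1.41  0.    1.14  0.24] F [-0.5  0.7  0.3] w 0.998688278443632 0.0 t 18.4833
ramekin None
round (736, array([ 563. , -209.5]), 29.6, 'rect', array([ 562.8, -209.2]), array([58.7, 57.8]), 47.2, 'z', 23.6)
jarP None
square None
jar None
```

View pics/w10.png

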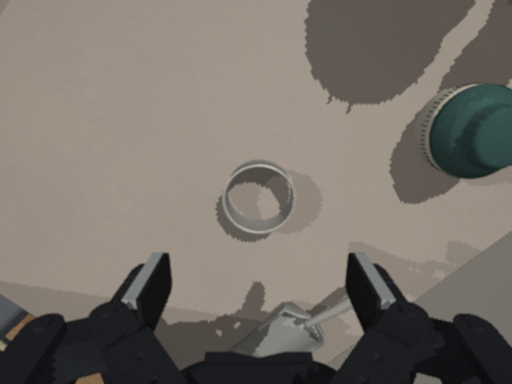

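The round cutter is at (260,197), centred. The scoop and timer (480,130) are clear of the fingers.

{"fn": "move_arm", "kwargs": {"moves": [{"turn": [0, 0, 0], "translation": [-1, 0.7, 30], "hand": 1}, {"turn": [0, 0, 0], "translation": [0, 0, 30], "hand": 1}, {"turn": [0, 0, 0], "translation": [0, 0, 25], "hand": 1}, {"turn": [0, 0, 0], "translation": [0, 0, 15], "hand": 0.9}, {"turn": [0, 0, 0], "translation": [0, 0, 6], "hand": 0.4}, {"turn": [0, 0, 0], "translation": [0, 0, 0], "hand": 0.4}, {"turn": [0, 0, 0], "translation": [0, 0, 0], "hand": 0.4}, {"turn": [0, 0, 0], "translation": [0, 0, 0], "hand": 0.4}, {"turn": [0, 0, 0], "translation": [0, 0, 0], "hand": 0.4}, {"turn": [0, 0, 0], "translation": [0, 0, 0], "hand": 0.4}], "grip_force": 35}}

```text
time_s: 19.37
eef_pos: [563.5, -210.3, -14.1]
ee_rot: [0.001, 0.924, 0.382, 0.0]
force: [-0.4, -0.3, -0.7]
grip_width: 0.638
grip_force: 36.9
```

{"fn": "move_arm", "kwargs": {"moves": [{"turn": [0, 0, 0], "translation": [0, 0, -8], "hand": 0.4}, {"turn": [0, 0, 0], "translation": [0, 0, -25], "hand": 0.4}, {"turn": [0, 0, 0], "translation": [0, 0, -35], "hand": 0.4}, {"turn": [0, 0, 0], "translation": [0, 0, -27], "hand": 0.4}, {"turn": [0, 0, 0], "translation": [10, -18, 0], "hand": 0.4}, {"turn": [0, 0, 0], "translation": [17, -31, 0], "hand": 0.4}, {"turn": [0, 0, 0], "translation": [17, -31, 0], "hand": 0.4}, {"turn": [0, 0, 0], "translation": [17, -31, 0], "hand": 0.4}, {"turn": [0, 0, 0], "translation": [17, -31, 0], "hand": 0.4}, {"turn": [0, 0, 0], "translation": [17, -31, 0], "hand": 0.4}]}}

```text
time_s: 20.2
eef_pos: [507.5, -19.3, 80.8]
ee_rot: [0.0, 0.924, 0.382, 0.0]
force: [-0.0, 0.2, -0.7]
grip_width: 0.637
grip_force: 37.1
```

{"fn": "move_arm", "kwargs": {"moves": [{"turn": [0, 0, 0], "translation": [17, -31, 0], "hand": 0.4}, {"turn": [0, 0, 0], "translation": [17, -31, 0], "hand": 0.4}, {"turn": [0, 0, 0], "translation": [17, -31, 0], "hand": 0.4}, {"turn": [0, 0, 0], "translation": [17, -31, 0], "hand": 0.4}, {"turn": [0, 0, 0], "translation": [17, -31, 0], "hand": 0.4}, {"turn": [0, 0, 0], "translation": [17, -31, 0], "hand": 0.4}, {"turn": [0, 0, 0], "translation": [17, -31, 0], "hand": 0.4}, {"turn": [0, 0, 0], "translation": [17, -29, 0], "hand": 0.4}, {"turn": [0, 0, 0], "translation": [12, -20, 0], "hand": 0.4}, {"turn": [0, 0, 0], "translation": [6.6, -10.7, 0], "hand": 0.4}]}}

```text
time_s: 21.03
eef_pos: [421.0, 286.9, 80.8]
ee_rot: [-0.0, 0.924, 0.383, 0.001]
force: [0.7, 0.1, -0.4]
grip_width: 0.635
grip_force: 37.1
```

{"fn": "move_arm", "kwargs": {"moves": [{"turn": [0, 0, 0], "translation": [0, 0, 0], "hand": 0.4}, {"turn": [0, 0, 0], "translation": [0, 0, 0], "hand": 0.4}]}}

```text
time_s: 21.2
eef_pos: [421.9, 284.5, 80.5]
ee_rot: [0.0, 0.924, 0.383, 0.0]
force: [-0.8, -0.4, -0.2]
grip_width: 0.637
grip_force: 37.1
```

```bash
python3 look.py w11; python3 trays.py w11
```

```text
eef [421.9 284.5  80.5] psi 0.786 j [ 0.36  0.42  1.71 -0.    1.01  1.15] F [-0.8 -0.4 -0.2] w 0.6372386113877357 37.13471229770221 t 21.2
ramekin None
round None
jarP None
square None
jar None
jar_tray 1680 [ 5.37642e+02  3.32331e+02 -1.00000e-03] 4.14 bay [537.6 286.8] z0 -0.6
round_tray 1677 [ 4.22847e+02  3.29602e+02 -2.20000e-02] 2.33 bay [421.8 284.1] z0 -0.6
square_tray 1681 [5.39559e+02 1.27765e+02 8.20000e-02] 2.21 bay [535.8 173.1] z0 -0.6
ramekin_tray 2265 [ 4.19116e+02  1.25610e+02 -4.50000e-02] 2.93 bay [421.2 171.1] z0 -0.6
```

View pics/w11.png

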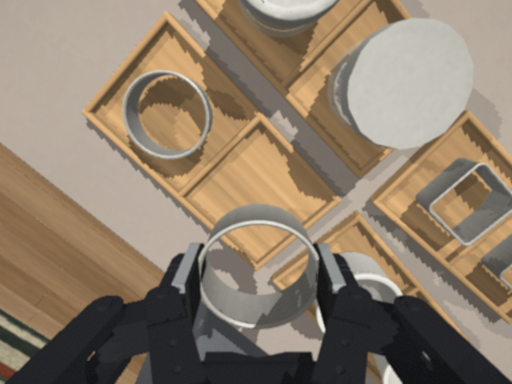

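The round cutter is held over its empty bay. The jar, square cutter and ramekin all stand in their bays.

{"fn": "move_arm", "kwargs": {"moves": [{"turn": [0, 0, 0], "translation": [0, 0, 28], "hand": 0.4}, {"turn": [0, 0, 0], "translation": [0, 0, 30], "hand": 0.4}, {"turn": [0, 0, 0], "translation": [0, 0, 15], "hand": 0.4}, {"turn": [0, 0, 0], "translation": [0, 0, 9], "hand": 0.4}, {"turn": [0, 0, 0], "translation": [0, 0, 4], "hand": 0.4}, {"turn": [0, 0, 0], "translation": [0, 0, 2], "hand": 0.4}, {"turn": [0, 0, 0], "translation": [0, 0, 1], "hand": 0.4}, {"turn": [0, 0, 0], "translation": [0, 0, 1], "hand": 0.4}, {"turn": [0, 0, 0], "translation": [0, 0, 0], "hand": 0.4}]}}

```text
time_s: 22.0
eef_pos: [422.3, 284.5, -9.4]
ee_rot: [0.0, 0.924, 0.382, 0.001]
force: [-0.6, 0.1, 0.7]
grip_width: 0.635
grip_force: 37.1
```

{"fn": "move_arm", "kwargs": {"moves": [{"turn": [0, 0, 0], "translation": [0, 0, 1], "hand": 0.4}, {"turn": [0, 0, 0], "translation": [0, 0, 0], "hand": 0.4}]}}

```text
time_s: 22.17
eef_pos: [422.0, 284.5, -10.8]
ee_rot: [0.0, 0.924, 0.382, 0.0]
force: [-0.8, 1.4, -0.7]
grip_width: 0.639
grip_force: 37.1
```

{"fn": "move_arm", "kwargs": {"moves": [{"turn": [0, 0, 0], "translation": [0, 0, 1], "hand": 0.4}, {"turn": [0, 0, 0], "translation": [0, 0, 0], "hand": 0.4}]}}

```text
time_s: 22.33
eef_pos: [422.1, 284.5, -11.0]
ee_rot: [0.0, 0.924, 0.382, 0.0]
force: [-3.4, -3.1, 12.7]
grip_width: 0.639
grip_force: 38.2
```

Contact. Release and rise.

{"fn": "move_arm", "kwargs": {"moves": [{"turn": [0, 0, 0], "translation": [0, 0, -0.7], "hand": 0.68}, {"turn": [0, 0, 0], "translation": [0, 0, 0], "hand": 0.76}, {"turn": [0, 0, 0], "translation": [0, 0, 0], "hand": 0.76}, {"turn": [0, 0, 0], "translation": [0, 0, 0], "hand": 0.76}, {"turn": [0, 0, 0], "translation": [0, 0, -10], "hand": 0.76}, {"turn": [0, 0, 0], "translation": [0, 0, -30], "hand": 0.76}, {"turn": [0, 0, 0], "translation": [0, 0, -40], "hand": 0.9}, {"turn": [0, 0, 0], "translation": [0, 0, -40], "hand": 1}, {"turn": [0, 0, 0], "translation": [-40, 0, -10], "hand": 1}, {"turn": [0, 0, 0], "translation": [-40, 0, 0], "hand": 1}]}}

```text
time_s: 23.17
eef_pos: [366.8, 228.2, 122.2]
ee_rot: [0.0, 0.924, 0.383, 0.004]
force: [0.3, -1.0, 0.9]
grip_width: 0.995
grip_force: 0.0
```

{"fn": "move_arm", "kwargs": {"moves": [{"turn": [0, 0, 0], "translation": [-20, 0, -20], "hand": 1}, {"turn": [0, 0, 0], "translation": [0, 0, 0], "hand": 1}, {"turn": [0, 0, 0], "translation": [0, 0, 0], "hand": 1}]}}

```text
time_s: 23.42
eef_pos: [351.6, 213.6, 140.0]
ee_rot: [0.0, 0.924, 0.382, 0.002]
force: [0.3, -0.3, 0.6]
grip_width: 1.003
grip_force: 0.0
```

```bash
sed -i 's/^O=.*/O=(("ramP",421,171,47),("roundP",422,284,30),("squareP",536,173,30),("jarP",538,287,72))/' top.py; python3 look.py w12; python3 trays.py w12
python3 - <<'E'
from h import *
from rig import capture
c=capture("side");a=np.load("pics/side0.npz");X,m=world(c);Y,n=world(a)
g=m&n&(Y[...,0]>400)&(Y[...,0]<640)&(Y[...,1]<-270)&(Y[...,1]>-395)&(Y[...,2]>8)
print("scoop/timer depth diff",g.sum(),np.percentile(abs(X[g]-Y[g]).max(1),[50,90,98]))
cv2.imwrite("pics/side9.png",c["image"])
E
```

```text
eef [351.6 213.6 140. ] psi 0.7839 j [0.26 0.14 1.92 0.   1.08 1.05] F [ 0.3 -0.3  0.6] w 1.0031684027509788 0.0 t 23.4167
ramP (1489, array([420.4, 170. ]), 34.9, 'rect', array([420.6, 170.1]), array([68.1, 68.8]), 2.4, 'z', 45.7)
roundP (684, array([421.9, 284. ]), 29.4, 'rect', array([422. , 284.1]), array([57.7, 58.4]), 44.9, 'z', 28.7)
squareP (946, array([536.2, 171. ]), 33.1, 'rect', array([536.7, 170.5]), array([52. , 51.6]), 3.1, 'z', 28.4)
jarP None
jar_tray 1422 [ 5.37421e+02  3.32240e+02 -1.00000e-03] 4.7 bay [537.4 286.7] z0 -0.7
round_tray 1823 [ 4.22539e+02  3.29681e+02 -2.20000e-02] 2.59 bay [421.5 284.2] z0 -0.7
square_tray 1793 [5.39264e+02 1.27796e+02 8.10000e-02] 2.12 bay [535.6 173.1] z0 -0.7
ramekin_tray 1949 [ 4.18817e+02  1.25424e+02 -4.90000e-02] 6.09 bay [421.  170.9] z0 -0.7
scoop/timer depth diff 747 [0.7635403  2.00996952 2.98801492]
```

View pics/w12.png

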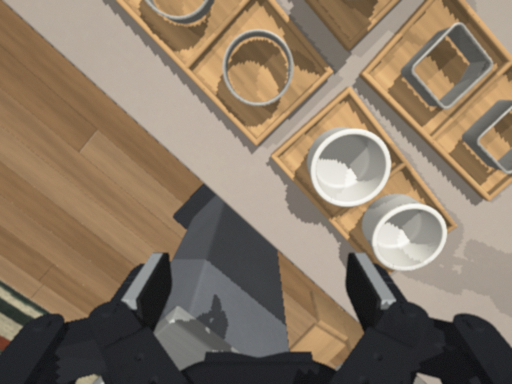

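The round cutter (258,67), ramekin (348,167) and square cutter (448,65) are all centred in their bays. The scoop and timer haven't moved. I'll check the jar from picture w11, then hand in.

Run:
```python
from top import *
from rig import finish_job
d=np.load("pics/w11.npz");r=top(d["W"],d["m"]&(d["Q"][...,2]>-30),538,287,72);print(r)
if r and abs(r[1]-[537.6,286.8]).max()<8 and abs(r[-1]-71)<2: print(finish_job())
```

```text
(12962, array([537.9, 287.2]), 33.3, 'rect', array([537.6, 287.3]), array([65.1, 65.1]), 77.1, 'z', 71.1)
the job is handed in; nothing more can be done
None
```

The round cutter, square cutter, jar and ramekin each stand flat in their bays, measured within about 3 mm of centre; the scoop and timer have not moved, and the job is handed in (no verdict returned).

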